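Pull the push-on knob off a speed-control box

ROBOT

A 6-joint arm with a two-finger parallel gripper is mounted at the origin on the work surface. World frame = base frame: x ahead of the robot, y to its left, z up, the work surface at z = 0. Lengths are in m, angles in rad, forces in N, time in s.
With the tool pointing down it reaches from about 0.35 to 1 m from the base axis. Payload 7.1 kg.
Tool frame: the origin (TCP) lies at the very end of the fingers, on their centre line; the grasp point (between the pads) lies 19 mm behind it; z points along the fingers, y is the line along which they close (so a half turn about z gives the same grasp; the last joint's range is limited). The gripper opens to 85 mm and grips with 20 to 120 N. Pads are 22 mm wide; open, the fingers measure 114 mm over their backs; the gripper's body (76 mm by 85 mm) begins 54 mm behind the grasp point. The pads swing forward as they close: fully open they stand 13 mm farther back than shut.
Start: joints at [1.18, 0.423, 1.63, -0, 1.089, -0.019], TCP at [0.227, 0.582, 0.231] pointing down, gripper open.
Joint ranges: [-3, 3], [-0.9, 2.11], [0.09, 2.58], [-1.31, 4.45], [0.11, 2.69], [-2.54, 2.54]. Speed limits (rad/s): [2.39, 2.39, 3.01, 3.14, 3.14, 3.14].

INTERFACE

Orientations are given as a unit quaternion [w, x, y, z].
In Python, from plant import r gives the robot as it stands.
- The arm moves only by the shell command python3 -m crank 'ROWS'. ROWS is JSON, a list of rows, each an object of numbers: "x", "y", "z": the shift along the tool's x, y, z scaled (see below); "ax", "ay", "az": the turn, a rotation vector about the tool's x, y, z scaled (see below); "gripper": the gripper command: -1 is shut, 1 is fully open, values between are in proportion. In form: [{"x": .., "y": .., "z": .., "ax": .., "ay": .., "az": .., "gripper": ..}, ...]. A call has 1 to 20 rows; each row shifts and turns the commanded pose from where the row before left it, along the tool's axes as they then stand; what a row does not reach is not made up. The controller multiplies each number of a shift by 0.03 m and each number of a turn by 0.1 rad. A row lasts 1/10 s, in which the tool goes at most 50 mm and 8.59 degrees, less where a joint would pass 70% of its speed; a pose out of reach is approached as far as the arm can. A call with a number of a shift or a turn outside -1 to 1 is refused whole. A call with a gripper value outside its range is refused whole. The fingers move at their own pace and stop on an object; the grip force is fixed at half the most. Time passes only in rows, so rows that do not move let the fingers close. It gives the time, the measured TCP pose, the force, the opening and the grip force at its end, in the units of the state.
- r.sense(): the state, without advancing time (a new reading comes with each control period).
- r.capture(name): name is "scene" or "top" or "wrist"; returns the picture (420x560x3 uint8, blue, green, red); there is no depth.
- r.camera_params(name): a dict with "K" (3x3 intrinsics, pixels), "R" (3x3) and "t" (3): a world point X has camera coordinates R X + t. Camera axes: x right, y down, z forward; pixel columns grow to the right and rows downward; lengths in m; the calibration is good to about 2 mm. A picture is of the moment at which its call begins: read the wrist's pose just before it. camera_params takes no time and is no camera call; for the wrist camera it gives the pose at the moment of the call.
- r.finish_job(): hands the job in; it is judged then, once.
Trained networks look in the newest picture that a camera, given by its name, has taken for a name from the list of things; names that differ only in an ending like _2 or _b are one class to them, and where a whole thing is asked for, a point or a joint stands for the part that bears it (a point fixed in the world has none). Each returns a list of dicts, best first, with "conf" (0 to 1); they miss things now and then, are a little off and sometimes report something else, mostly with a low value. They report only what shows in the picture. A call takes as long as a camera call.
- r.cut_out(camera, query): "mask" (420x560 bool, what is visible of it).
- r.pinpoint(camera, query): "location" ([x, y, z] in m, in the coordinates of the camera as it stood for that picture, good to about 4 mm: a listed point, or the origin of a listed thing).
The state is a dict: "time_s": time; "joint_pos": joint angles; "dq": joint speeds; "joint_torque": joint torques, N m; "tool_pos": TCP position; "eef_rot": TCP orientation; "wrist_force": force on the tool from outside, world axes, zero at the start; "torque": the same for the moment, N m; "grip_width": finger opening in m; "grip_force": force on a finger pad.
Only numpy, scipy, OpenCV 4.12 (cv2) and the standard library are available. Lean on these libraries where they do the work, as an engineer would, in place of code of your own. Each camera call takes 0.05 s, during which the arm holds its last target. There are 200 camera calls.

TASK

The control knob has to come off so that the speed-control box of the carving tool can be repaired. Pick up the fork puller, slide its fork under the knob until you feel its stop pad resting gently against the collar of the spindle, then pull slowly straight up until the knob pops off, touching the knob with nothing but the puller. Stand the puller upright in the middle of the cork mat with the knob still lying on its fork, let go and move clear; leave everything else where it is and never press hard on the box or jerk the knob.

Things in the scene. Friction and masses are not known exactly. Their poses are not given: they have to be found in the camera images.
- puller_grip (a point): Centre of the wooden handle (20 mm in x, 16 mm in y, 50 mm tall) of the loose fork puller, a C-shaped steel tool, 0.2 kg, standing upright on its fork (z up). 74 mm above the fork's underside. Below the handle: a bar 40 to 45 mm above the underside and a back plate (x -31 to -26 mm), both 24 mm wide, then the fork. The C and the fork open to +x.
- puller_fork (a point): Fork centre, below the handle, on the prongs' top face, 4 mm above the underside; same axes. Prongs: y 15 to 23 mm each side, 4 mm thick, to x = 37 mm; a bump on each tip (x 34 to 37) makes it 6.5 mm. Slot 30 mm wide, web behind it from x -34 to -13 mm, 46 mm wide. A screw-set stop pad in the slot's end stands 0 to 10 mm ahead of the web, unknown each time.
- knob: Black round hollow knob, 44 mm across, 18 mm high, 50 g. Origin: centre of its underside, z up. Four damped spring balls in the spindle hold its inner lip: a slow straight pull (10 mm/s or less) of about 10 to 15 N frees it after 12 mm of lift; lifting it off faster than 120 mm/s counts as jerking. Lift 30 mm before moving sideways. Never load it with more than 22 N.
- collar: Fixed steel collar on the box, under the knob and coaxial: 26 mm across, 10 mm high, so a 10 mm gap is open all round between knob and box top; the 17 mm spindle goes on 12 mm above it. Origin: centre of its foot on the box top; z up. The fork slides in level from any side till its stop pad meets the collar: lean on it there with a steady 4 to 7 N before lifting (over 10 N harms it).
- control_box: Grey speed-control box fixed to the bench, 150 (x) by 130 (y) mm, flat top 60 mm above the bench. Origin: under its centre; the knob's axis is at x = -10 mm, y = 0. Only a 4 mm high switch and a lamp stand on top, 65 mm beyond the knob in +x, 40 mm to the sides. Press on it with less than 20 N.
- mat_top (a point): Centre of the top face of the square cork mat, 150 by 150 mm, 4 mm thick, fixed on the bench.
- carving_a: Bystander: flat carved wooden ray, about 120 mm across, 12 mm high, with a tail.
- carving_b: Bystander: a slightly larger carved wooden ray, about 140 mm across, 12 mm high, with a tail.
- wrench: Bystander: steel wrench, 170 mm long, lying on the bench beyond the box.

How it is judged:
By the outcome, as a careful person would: the job done as asked, in the order asked, and still so for the second after the job is handed in, with the robot touching nothing.
It also fails if it takes over 69 s, if anything falls off the work surface, if the arm or the gripper's body presses on something with over 40 N, if the wrist force passes 120 N, or if a joint passes its speed limit or range.

## Working session

There is one attempt and no reset: what is moved stays moved. The work goes in short steps, Python scripts to look and compute and a shell command to move; the robot and the scene stay as the last step left them, time stands still between calls to the robot, and variables do not carry over. Pictures are saved under pics/ and viewed, at most 13 in all, crops included, and the job is handed in when it is done.

```bash
mkdir -p pics; cat > h.py <<'E'
import numpy as np, cv2
from plant import r
def loc(cam,qs):
    p=r.camera_params(cam); im=r.capture(cam)
    R=np.array(p["R"]);t=np.array(p["t"]);out={}
    for q in qs:
        for d in r.pinpoint(cam,q)[:2]:
            out.setdefault(q,[]).append((np.round(R.T@(np.array(d["location"])-t),4).tolist(),round(d["conf"],2)))
    return im,out
E
python3 - <<'E'
from h import *
s=r.sense();print({k:np.round(v,3).tolist() for k,v in s.items()})
ims=[]
for c in("top","scene"):
    im,o=loc(c,["puller_grip","puller_fork","knob","control_box","mat_top"]);cv2.imwrite(f"pics/{c}.png",im)
    print(c);[print(k,v) for k,v in o.items()]
E
```

```text
{'time_s': 0.0, 'joint_pos': [1.18, 0.424, 1.631, 0.0, 1.089, -0.019], 'dq': [-0.002, -0.0, 0.002, 0.001, -0.0, 0.002], 'joint_torque': [-0.0, -55.74, -28.173, 0.0, 0.008, 0.0], 'tool_pos': [0.227, 0.582, 0.231], 'eef_rot': [-0.0, 0.185, 0.983, -0.001], 'wrist_force': [0.158, -0.988, 0.791], 'torque': [-0.059, -0.057, 0.03], 'grip_force': 0.0, 'grip_width': 0.085}
top
puller_grip [([0.4616, -0.3212, 0.0755], 0.89)]
puller_fork [([0.4701, -0.3155, 0.0072], 0.62), ([0.5925, -0.009, 0.0712], 0.26)]
knob [([0.5909, -0.0053, 0.0737], 0.67), ([0.505, 0.3187, 0.0065], 0.48)]
control_box [([0.5954, -0.0025, 0.0029], 0.97), ([0.5006, 0.3228, 0.0058], 0.18)]
mat_top [([0.5033, 0.3208, 0.008], 0.97)]
scene
puller_grip [([0.4673, -0.3162, 0.0747], 0.75)]
puller_fork [([0.4684, -0.3166, 0.0072], 0.85)]
control_box [([0.5912, 0.0024, 0.0003], 0.85)]
mat_top [([0.4977, 0.3249, 0.0079], 0.86)]
```

View pics/top.png

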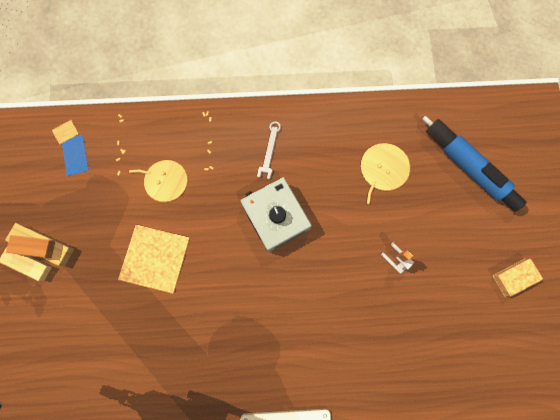

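View pics/scene.png

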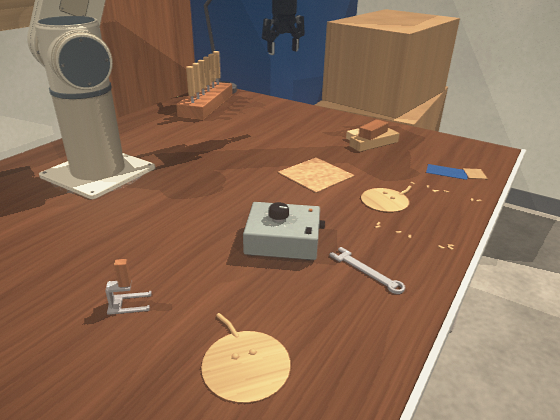

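Top view: puller at about (400,260), with its fork pointing up-left (yaw about 50°). The box and knob are at (277,214), with box yaw about 22°, and the mat is at (154,259). I'm moving over the puller now.

```bash
A='{"x":-0.7,"y":-0.96,"z":0,"gripper":1}'; python3 -m crank '[{"x":-0.7,"y":-0.96,"gripper":1},{"x":-0.7,"y":-0.96,"gripper":1},{"x":-0.7,"y":-0.96,"gripper":1},{"x":-0.7,"y":-0.96,"gripper":1},{"x":-0.7,"y":-0.96,"gripper":1},{"x":-0.7,"y":-0.96,"gripper":1},{"x":-0.7,"y":-0.96,"gripper":1},{"x":-0.7,"y":-0.96,"gripper":1},{"x":-0.7,"y":-0.96,"gripper":1},{"x":-0.7,"y":-0.96,"gripper":1},{"x":-0.7,"y":-0.96,"gripper":1},{"x":-0.7,"y":-0.96,"gripper":1},{"x":-0.7,"y":-0.96,"gripper":1},{"x":-0.7,"y":-0.96,"gripper":1},{"x":-0.7,"y":-0.96,"gripper":1},{"x":-0.7,"y":-0.96,"gripper":1},{"x":-0.7,"y":-0.96,"gripper":1},{"x":-0.7,"y":-0.96,"gripper":1},{"x":-0.7,"y":-0.96,"gripper":1},{"x":-0.7,"y":-0.96,"gripper":1}]'
python3 -m crank '[{"x":-0.7,"y":-0.96,"az":1,"gripper":1},{"az":1,"gripper":1},{"az":1,"gripper":1},{"az":1,"gripper":1},{"az":1,"gripper":1},{"az":1,"gripper":1},{"az":1,"gripper":1},{"az":1,"gripper":1},{"az":1,"gripper":1},{"az":1,"gripper":1},{"az":1,"gripper":1},{"az":1,"gripper":1},{"az":1,"gripper":1},{"az":1,"gripper":1},{"az":1,"gripper":1},{"az":1,"gripper":1},{"az":1,"gripper":1},{"az":1,"gripper":1},{"az":1,"gripper":1},{"gripper":1}]'
cat >> h.py <<'E'
from scipy.spatial.transform import Rotation as Ro
def toolR():
    w,x,y,z=r.sense()["eef_rot"]; return Ro.from_quat([x,y,z,w]).as_matrix()
def togo(d): # world shift -> tool units
    return np.round(toolR().T@np.array(d)/0.03,2)
def ray(cam_p,uv,z):
    K,R,t=[np.array(cam_p[k]) for k in "KRt"]
    d=R.T@np.linalg.inv(K)@np.array([uv[0],uv[1],1.]);c=-R.T@t
    return c+d*(z-c[2])/d[2]
E
python3 - <<'E'
from h import *
im,o=loc("wrist",["puller_grip","puller_fork"]);cv2.imwrite("pics/w1.png",im);print(o)
s=r.sense();print(s["tool_pos"],s["joint_pos"],toolR().round(3))
p=r.camera_params("wrist");print(p)
E
```

```text
{}
[0.22700308 0.58227801 0.23134907] [ 1.18003086e+00  4.23037212e-01  1.62992344e+00 -1.32973759e-05
  1.08864147e+00 -1.89845069e-02] [[-0.932  0.363  0.   ]
 [ 0.363  0.932 -0.   ]
 [-0.    -0.    -1.   ]]
{'K': array([[377.9395696 ,   0.        , 284.75483239],
       [  0.        , 377.9395696 , 218.27483579],
       [  0.        ,   0.        ,   1.        ]]), 'R': array([[ 0.36267133,  0.93191662,  0.00095754],
       [ 0.88258801, -0.34380376,  0.32068268],
       [ 0.29917873, -0.1154573 , -0.9471862 ]]), 't': array([-0.62546492, -0.04064832,  0.38006879])}$[0]: bad value
$[0]: bad value
```

View pics/w1.png

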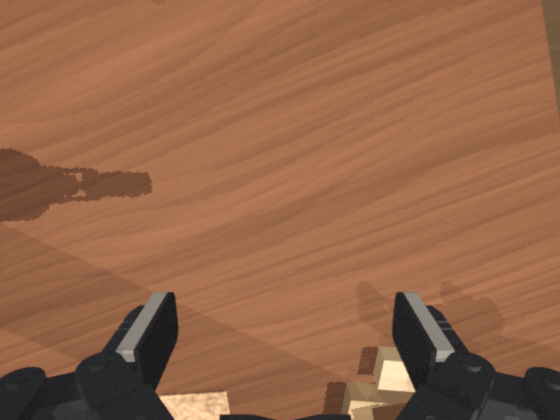

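The view shows only bench because no rows ran: every row needs all the keys. I'm retyping them.

```bash
python3 -m crank '[{"x":-0.7,"y":-0.96,"z":0,"ax":0,"ay":0,"az":0,"gripper":1},{"x":-0.7,"y":-0.96,"z":0,"ax":0,"ay":0,"az":0,"gripper":1},{"x":-0.7,"y":-0.96,"z":0,"ax":0,"ay":0,"az":0,"gripper":1},{"x":-0.7,"y":-0.96,"z":0,"ax":0,"ay":0,"az":0,"gripper":1},{"x":-0.7,"y":-0.96,"z":0,"ax":0,"ay":0,"az":0,"gripper":1},{"x":-0.7,"y":-0.96,"z":0,"ax":0,"ay":0,"az":0,"gripper":1},{"x":-0.7,"y":-0.96,"z":0,"ax":0,"ay":0,"az":0,"gripper":1},{"x":-0.7,"y":-0.96,"z":0,"ax":0,"ay":0,"az":0,"gripper":1},{"x":-0.7,"y":-0.96,"z":0,"ax":0,"ay":0,"az":0,"gripper":1},{"x":-0.7,"y":-0.96,"z":0,"ax":0,"ay":0,"az":0,"gripper":1},{"x":-0.7,"y":-0.96,"z":0,"ax":0,"ay":0,"az":0,"gripper":1},{"x":-0.7,"y":-0.96,"z":0,"ax":0,"ay":0,"az":0,"gripper":1},{"x":-0.7,"y":-0.96,"z":0,"ax":0,"ay":0,"az":0,"gripper":1},{"x":-0.7,"y":-0.96,"z":0,"ax":0,"ay":0,"az":0,"gripper":1},{"x":-0.7,"y":-0.96,"z":0,"ax":0,"ay":0,"az":0,"gripper":1},{"x":-0.7,"y":-0.96,"z":0,"ax":0,"ay":0,"az":0,"gripper":1},{"x":-0.7,"y":-0.96,"z":0,"ax":0,"ay":0,"az":0,"gripper":1},{"x":-0.7,"y":-0.96,"z":0,"ax":0,"ay":0,"az":0,"gripper":1},{"x":-0.7,"y":-0.96,"z":0,"ax":0,"ay":0,"az":0,"gripper":1},{"x":-0.7,"y":-0.96,"z":0,"ax":0,"ay":0,"az":0,"gripper":1}]'
python3 -m crank '[{"x":-0.7,"y":-0.96,"z":0,"ax":0,"ay":0,"az":1,"gripper":1},{"x":0,"y":0,"z":0,"ax":0,"ay":0,"az":1,"gripper":1},{"x":0,"y":0,"z":0,"ax":0,"ay":0,"az":1,"gripper":1},{"x":0,"y":0,"z":0,"ax":0,"ay":0,"az":1,"gripper":1},{"x":0,"y":0,"z":0,"ax":0,"ay":0,"az":1,"gripper":1},{"x":0,"y":0,"z":0,"ax":0,"ay":0,"az":1,"gripper":1},{"x":0,"y":0,"z":0,"ax":0,"ay":0,"az":1,"gripper":1},{"x":0,"y":0,"z":0,"ax":0,"ay":0,"az":1,"gripper":1},{"x":0,"y":0,"z":0,"ax":0,"ay":0,"az":1,"gripper":1},{"x":0,"y":0,"z":0,"ax":0,"ay":0,"az":1,"gripper":1},{"x":0,"y":0,"z":0,"ax":0,"ay":0,"az":1,"gripper":1},{"x":0,"y":0,"z":0,"ax":0,"ay":0,"az":1,"gripper":1},{"x":0,"y":0,"z":0,"ax":0,"ay":0,"az":1,"gripper":1},{"x":0,"y":0,"z":0,"ax":0,"ay":0,"az":1,"gripper":1},{"x":0,"y":0,"z":0,"ax":0,"ay":0,"az":1,"gripper":1},{"x":0,"y":0,"z":0,"ax":0,"ay":0,"az":1,"gripper":1},{"x":0,"y":0,"z":0,"ax":0,"ay":0,"az":1,"gripper":1},{"x":0,"y":0,"z":0,"ax":0,"ay":0,"az":1,"gripper":1},{"x":0,"y":0,"z":0,"ax":0,"ay":0,"az":1,"gripper":1},{"x":0,"y":0,"z":0,"ax":0,"ay":0,"az":0,"gripper":1}]'
python3 - <<'E'
from h import *
im,o=loc("wrist",["puller_grip","puller_fork"]);cv2.imwrite("pics/w2.png",im);print(o)
s=r.sense();print(s["time_s"],s["tool_pos"],s["joint_pos"],toolR().round(3))
E
```

```text
time_s: 2.75
tool_pos: [0.4093, -0.1086, 0.2316]
eef_rot: [0.0, 0.185, 0.983, -0.0]
wrist_force: [1.0, 1.7, -0.7]
grip_width: 0.0857
grip_force: 0.0
time_s: 4.75
tool_pos: [0.4182, -0.1414, 0.2315]
eef_rot: [0.0, 0.907, 0.421, 0.0]
wrist_force: [-0.6, 0.7, 0.7]
grip_width: 0.0853
grip_force: 0.0
{'puller_grip': [([0.4621, -0.3258, 0.0691], 0.56)], 'puller_fork': [([0.4672, -0.3185, 0.0011], 0.95)]}
4.9 [ 0.41821206 -0.14140097  0.23139582] [-3.52996045e-01  1.49581653e-01  2.01857433e+00 -7.96457980e-06
  9.73244873e-01  3.45639116e-01] [[ 0.643  0.766  0.   ]
 [ 0.766 -0.643 -0.   ]
 [ 0.     0.    -1.   ]]
```

View pics/w2.png

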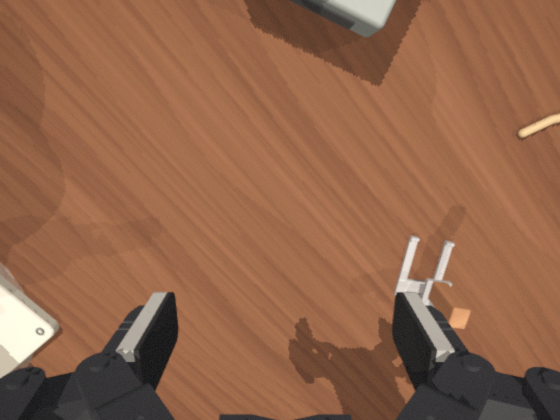

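The puller's prong tips show at (414,238) and (448,243), slightly clockwise of image-up, and the handle is at (459,318). I'm computing its yaw from these.

```bash
python3 - <<'E'
from h import *
p=r.camera_params("wrist")
a=[ray(p,u,0.005) for u in((414,238),(404,280),(448,243),(436,283))]
for q in a: print(q.round(4))
for i in(0,2): d=a[i]-a[i+1];print(np.degrees(np.arctan2(d[1],d[0])))
d=a[0]-a[2];print("perp",np.degrees(np.arctan2(d[1],d[0]))-90, np.linalg.norm(d))
print(togo(np.array([.466,-.320,.231])-r.sense()["tool_pos"]))
E
```

```text
[ 0.4799 -0.2768  0.005 ]
[ 0.4441 -0.3109  0.005 ]
[ 0.5042 -0.3045  0.005 ]
[ 0.4688 -0.3364  0.005 ]
43.61228533531087
42.058840037941444
perp 41.187295430936814 0.03684675985869215
[-3.53  5.05  0.01]
```

```bash
python3 -m crank '[{"x":-0.57,"y":0.83,"z":0.33,"ax":0,"ay":0,"az":0,"gripper":1},{"x":-0.57,"y":0.83,"z":0.33,"ax":0,"ay":0,"az":0,"gripper":1},{"x":-0.57,"y":0.83,"z":0.33,"ax":0,"ay":0,"az":0,"gripper":1},{"x":-0.57,"y":0.83,"z":0.33,"ax":0,"ay":0,"az":0,"gripper":1},{"x":-0.57,"y":0.83,"z":0.33,"ax":0,"ay":0,"az":0,"gripper":1},{"x":-0.57,"y":0.83,"z":0.33,"ax":0,"ay":0,"az":0,"gripper":1},{"x":0,"y":0,"z":0,"ax":0,"ay":0,"az":0.7,"gripper":1},{"x":0,"y":0,"z":0,"ax":0,"ay":0,"az":0.65,"gripper":1},{"x":0,"y":0,"z":0,"ax":0,"ay":0,"az":0,"gripper":1},{"x":0,"y":0,"z":0,"ax":0,"ay":0,"az":0,"gripper":1}]'
python3 - <<'E'
from h import *
im,o=loc("wrist",["puller_grip","puller_fork"]);cv2.imwrite("pics/w3.png",im);print(o)
s=r.sense();print(s["time_s"],s["tool_pos"],toolR().round(3))
E
```

```text
time_s: 5.9
tool_pos: [0.4661, -0.3161, 0.1719]
eef_rot: [-0.0, 0.933, 0.36, -0.0]
wrist_force: [-0.3, -0.0, 0.3]
grip_width: 0.0853
grip_force: 0.0
{'puller_grip': [([0.4641, -0.3244, 0.072], 0.78)]}
6.05 [ 0.4662603  -0.31600798  0.17208243] [[ 0.741  0.672  0.   ]
 [ 0.672 -0.741 -0.   ]
 [ 0.     0.    -1.   ]]
```

View pics/w3.png

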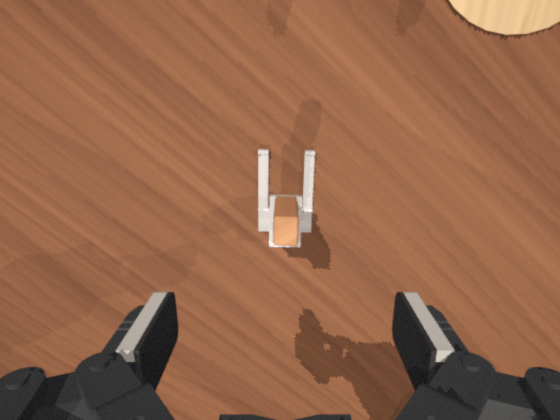

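The puller lies square to the tool, with prong tips at (264,150) and (310,151) and the handle at about (287,225).

```bash
python3 - <<'E'
from h import *
p=r.camera_params("wrist");T=toolR();tp=r.sense()["tool_pos"]
print("cam in tool",(T.T@(-np.array(p["R"]).T@np.array(p["t"])-tp)).round(4))
for u,z in(((264,150),.0065),((309.5,151),.0065),((258,231),.004),((312,231),.004),((287,244),.099),((287,218),.099),((287,196),.099)): print(u,(T.T@(ray(p,u,z)-tp)).round(4)[:2])
E
```

```text
cam in tool [ 0.0822 -0.0011 -0.1423]
(264, 150) [ 0.0365 -0.018 ]
(309.5, 151) [0.0357 0.0189]
(258, 231) [-0.0345 -0.0246]
(312, 231) [-0.0345  0.0227]
(287, 244) [-0.0073  0.0003]
(287, 218) [0.0096 0.0002]
(287, 196) [0.0233 0.0002]
```

```bash
python3 -m crank '[{"x":0,"y":0,"z":0.65,"ax":0,"ay":0,"az":0,"gripper":1},{"x":0,"y":0,"z":0.65,"ax":0,"ay":0,"az":0,"gripper":1},{"x":0,"y":0,"z":0.65,"ax":0,"ay":0,"az":0,"gripper":1},{"x":0,"y":0,"z":0.65,"ax":0,"ay":0,"az":0,"gripper":1},{"x":0,"y":0,"z":0.65,"ax":0,"ay":0,"az":0,"gripper":0.5},{"x":0,"y":0,"z":0.65,"ax":0,"ay":0,"az":0,"gripper":0},{"x":0,"y":0,"z":0,"ax":0,"ay":0,"az":0,"gripper":-0.2},{"x":0,"y":0,"z":0,"ax":0,"ay":0,"az":0,"gripper":-0.4},{"x":0,"y":0,"z":0,"ax":0,"ay":0,"az":0,"gripper":-0.6},{"x":0,"y":0,"z":0,"ax":0,"ay":0,"az":0,"gripper":-1},{"x":0,"y":0,"z":0,"ax":0,"ay":0,"az":0,"gripper":-1},{"x":0,"y":0,"z":0,"ax":0,"ay":0,"az":0,"gripper":-1},{"x":0,"y":0,"z":0,"ax":0,"ay":0,"az":0,"gripper":-1},{"x":0,"y":0,"z":0,"ax":0,"ay":0,"az":0,"gripper":-1}]'
python3 -c "
from h import *
s=r.sense();print(s['tool_pos'],s['grip_width'],s['grip_force'],s['wrist_force'],s['torque'])"
```

```text
time_s: 7.45
tool_pos: [0.467, -0.3166, 0.056]
eef_rot: [0.001, 0.933, 0.359, 0.001]
wrist_force: [1.0, 0.8, 6.9]
grip_width: 0.0154
grip_force: 59.6
[ 0.46697379 -0.31660601  0.05603677] 0.01538698472180571 59.58620309829712 [0.96113339 0.81975072 6.8839606 ] [ 0.13259031  0.04159907 -0.02364646]
```

```bash
python3 -m crank '[{"x":0,"y":0,"z":-0.2,"ax":0,"ay":0,"az":0,"gripper":-1},{"x":0,"y":0,"z":-0.4,"ax":0,"ay":0,"az":0,"gripper":-1},{"x":0,"y":0,"z":-0.6,"ax":0,"ay":0,"az":0,"gripper":-1},{"x":0,"y":0,"z":-0.7,"ax":0,"ay":0,"az":0,"gripper":-1},{"x":0,"y":0,"z":-0.7,"ax":0,"ay":0,"az":0,"gripper":-1},{"x":0.3,"y":-0.2,"z":-0.7,"ax":0,"ay":0,"az":0,"gripper":-1},{"x":0.6,"y":-0.5,"z":-0.4,"ax":0,"ay":0,"az":0,"gripper":-1},{"x":0.8,"y":-0.65,"z":0,"ax":0,"ay":0,"az":0,"gripper":-1},{"x":0.8,"y":-0.65,"z":0,"ax":0,"ay":0,"az":0,"gripper":-1},{"x":0.8,"y":-0.65,"z":0,"ax":0,"ay":0,"az":0,"gripper":-1},{"x":0.8,"y":-0.65,"z":0,"ax":0,"ay":0,"az":0,"gripper":-1},{"x":0.8,"y":-0.65,"z":0,"ax":0,"ay":0,"az":0,"gripper":-1},{"x":0.7,"y":-0.6,"z":0,"ax":0,"ay":0,"az":0,"gripper":-1},{"x":0.4,"y":-0.4,"z":0,"ax":0,"ay":0,"az":0,"gripper":-1},{"x":0.1,"y":-0.1,"z":0,"ax":0,"ay":0,"az":0,"gripper":-1},{"x":0,"y":0,"z":0,"ax":0,"ay":0,"az":0,"gripper":-1},{"x":0,"y":0,"z":0,"ax":0,"ay":0,"az":0,"gripper":-1}]'
python3 - <<'E'
from h import *
im,o=loc("wrist",["knob","collar","control_box","puller_fork"]);cv2.imwrite("pics/w4.png",im);print(o)
s=r.sense();print(s["time_s"],s["tool_pos"],toolR().round(3),s["wrist_force"],s["torque"])
T=toolR();tp=s["tool_pos"]
for k,v in o.items():
    for q,c in v: print(k,(T.T@(np.array(q)-tp)).round(4))
E
```

```text
time_s: 9.15
tool_pos: [0.5004, -0.0817, 0.1662]
eef_rot: [0.0, 0.933, 0.359, 0.0]
wrist_force: [-0.4, -0.1, -0.5]
grip_width: 0.0156
grip_force: 58.5
{'knob': [([0.5848, -0.012, 0.0757], 0.76), ([0.4985, -0.0884, 0.1806], 0.7)]}
9.4 [ 0.5003139  -0.08171748  0.16591577] [[ 0.743  0.67  -0.   ]
 [ 0.67  -0.743 -0.   ]
 [-0.    -0.    -1.   ]] [ 0.30381097 -1.0684121  -0.23715604] [ 0.01935821 -0.00139156 -0.02354902]
knob [0.1094 0.0048 0.0902]
knob [-0.0058  0.0037 -0.0147]
```

View pics/w4.png

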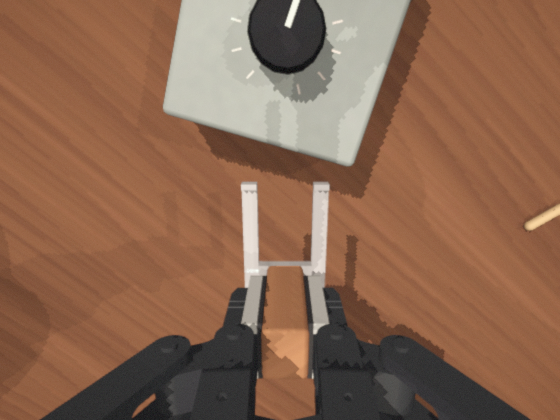

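Knob silhouette is cols 248–326, bottom at about row 73, centred near (287,30). The prong tips are at (249,184) and (321,184), nearly in line with the knob.

```bash
python3 - <<'E'
from h import *
p=r.camera_params("wrist");T=toolR();tp=r.sense()["tool_pos"]
f=lambda u,z:(T.T@(ray(p,u,z)-tp))[:2].round(4)
im=cv2.imread("pics/w4.png");g=cv2.cvtColor(im,cv2.COLOR_BGR2GRAY)
for row in(15,25,35): 
    c=np.where(g[row,230:345]<60)[0]+230;print(row,c.min(),c.max())
m=[d for d in r.cut_out("wrist","knob")][0]["mask"];ys,xs=np.where(m);print(xs.min(),xs.max(),ys.min(),ys.max())
row=184
for row in(192,230): print(row,''.join(f"{v} " for v in g[row,236:266]),'|',''.join(f"{v} " for v in g[row,306:336]))
for u in((248,30),(326,30),(287,30),(287,73)): print("knob",u,f(u,.079),f(u,.088))
for u in((242,184),(257,184),(314,184),(329,184)): print("prong",u,f(u,.1165))
E
```

```text
15 250 322
25 249 324
35 249 324
247 325 0 74
192 109 109 109 108 113 148 205 220 218 199 176 180 211 218 199 175 169 184 206 191 160 129 120 118 117 119 115 117 115 116  | 113 109 109 109 107 111 122 171 190 196 202 203 200 179 171 192 202 198 174 150 159 183 159 123 110 109 107 108 112 108 
230 107 109 112 111 113 115 136 205 221 224 224 224 224 223 224 225 223 221 220 220 215 185 137 112 110 110 110 110 106 106  | 116 120 115 115 114 131 186 200 203 204 204 203 203 203 203 204 210 217 218 214 199 154 123 115 117 116 114 113 119 113 
knob (248, 30) [ 0.1136 -0.0213] [ 0.1124 -0.0205]
knob (326, 30) [0.1136 0.0214] [0.1124 0.0205]
knob (287, 30) [0.1136 0.    ] [ 0.1124 -0.    ]
knob (287, 73) [0.0916 0.0001] [0.0912 0.    ]
prong (242, 184) [ 0.0362 -0.0233]
prong (257, 184) [ 0.0362 -0.0156]
prong (314, 184) [0.0362 0.0141]
prong (329, 184) [0.0362 0.0218]
```

```bash
python3 -m crank '[{"x":0,"y":0.023,"z":0.32,"ax":0,"ay":0,"az":0,"gripper":-1},{"x":0,"y":0,"z":0.4,"ax":0,"ay":0,"az":0,"gripper":-1},{"x":0,"y":0,"z":0.4,"ax":0,"ay":0,"az":0,"gripper":-1},{"x":0,"y":0,"z":0.3,"ax":0,"ay":0,"az":0,"gripper":-1},{"x":0,"y":0,"z":0.18,"ax":0,"ay":0,"az":0,"gripper":-1},{"x":0.2,"y":0,"z":0,"ax":0,"ay":0,"az":0,"gripper":-1},{"x":0.4,"y":0,"z":0,"ax":0,"ay":0,"az":0,"gripper":-1},{"x":0.4,"y":0,"z":0,"ax":0,"ay":0,"az":0,"gripper":-1},{"x":0.3,"y":0,"z":0,"ax":0,"ay":0,"az":0,"gripper":-1},{"x":0.2,"y":0,"z":0,"ax":0,"ay":0,"az":0,"gripper":-1},{"x":0,"y":0,"z":0,"ax":0,"ay":0,"az":0,"gripper":-1},{"x":0,"y":0,"z":0,"ax":0,"ay":0,"az":0,"gripper":-1}]'
python3 - <<'E'
from h import *
im=r.capture("scene");c=im[180:270,200:335];a=cv2.resize(c,None,fx=4,fy=4,interpolation=cv2.INTER_CUBIC)
w=r.capture("wrist");T=toolR();tp=r.sense()["tool_pos"]
p=r.camera_params("wrist");P=r.camera_params("scene")
b=w[0:330,160:420]
h=600;canvas=np.zeros((360,800,3),np.uint8);canvas[:,:540]=a;canvas[:330,540:]=b;cv2.imwrite("pics/c5.png",canvas)
print(tp,T.round(3),r.sense()["wrist_force"],r.sense()["torque"])
# expected scene pixels of prong tips underside
for v in((.037,.0,.056),(.037,.019,.056),(-.034,.019,.056)):
    X=T@np.array(v)+tp;q=P["K"]@(np.array(P["R"])@X+P["t"]);print("scene px",(q/q[2])[:2].round(1),X[2])
m=[d for d in r.cut_out("wrist","knob")][0]["mask"];ys,xs=np.where(m);print(xs.min(),xs.max(),ys.min(),ys.max())
E
```

```text
time_s: 10.65
tool_pos: [0.5341, -0.0512, 0.1179]
eef_rot: [-0.0, 0.933, 0.359, -0.0]
wrist_force: [-0.6, -0.0, -1.9]
grip_width: 0.0154
grip_force: 58.6
[ 0.53385228 -0.05152162  0.11786611] [[ 0.742  0.67  -0.   ]
 [ 0.67  -0.742  0.   ]
 [-0.    -0.    -1.   ]] [-0.58505389  0.72387247 -1.18692975] [-0.01914535 -0.02385344  0.0463083 ]
scene px [263. 219.] 0.061853292938500976
scene px [264.3 223.9] 0.061847246926078764
scene px [229.6 226.7] 0.06187186092285832
239 333 73 169
```

View pics/c5.png

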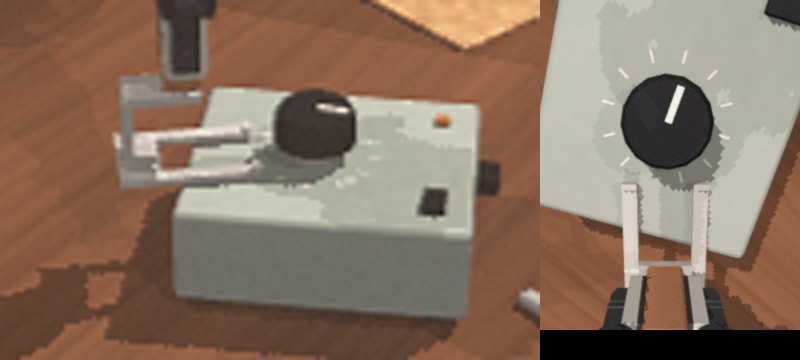

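The fork is level just above the box. Prongs (242–330) and knob (239–333) are both centred at col 286, so I'm sliding in.

```bash
cat >> h.py <<'E'
def st():
    s=r.sense();T=toolR();print(round(s["time_s"],2),"pos",s["tool_pos"].round(4),"F tool",(T.T@s["wrist_force"]).round(2),"M",(T.T@s["torque"]).round(3),"fwd",round(float((T.T@(s["tool_pos"]-np.array([.53385,-.0515,.1179])))[0]),4))
E
python3 -m crank '[{"x":0.15,"y":0,"z":0,"ax":0,"ay":0,"az":0,"gripper":-1},{"x":0.25,"y":0,"z":0,"ax":0,"ay":0,"az":0,"gripper":-1},{"x":0.25,"y":0,"z":0,"ax":0,"ay":0,"az":0,"gripper":-1},{"x":0.25,"y":0,"z":0,"ax":0,"ay":0,"az":0,"gripper":-1},{"x":0.25,"y":0,"z":0,"ax":0,"ay":0,"az":0,"gripper":-1},{"x":0.25,"y":0,"z":0,"ax":0,"ay":0,"az":0,"gripper":-1},{"x":0.2,"y":0,"z":0,"ax":0,"ay":0,"az":0,"gripper":-1},{"x":0.15,"y":0,"z":0,"ax":0,"ay":0,"az":0,"gripper":-1},{"x":0,"y":0,"z":0,"ax":0,"ay":0,"az":0,"gripper":-1}]' >/dev/null; python3 -c "from h import *;st();r.capture('scene');st()"
```

```text
11.7 pos [ 0.5737 -0.0158  0.1179] F tool [0.52 0.15 1.24] M [-0.02  -0.002  0.015] fwd 0.0535
11.75 pos [ 0.5733 -0.016   0.1178] F tool [-0.16  0.28  1.56] M [-0.006  0.03  -0.026] fwd 0.053
```

```bash
python3 -m crank '[{"x":0.05,"y":0,"z":0,"ax":0,"ay":0,"az":0,"gripper":-1},{"x":0.05,"y":0,"z":0,"ax":0,"ay":0,"az":0,"gripper":-1},{"x":0.05,"y":0,"z":0,"ax":0,"ay":0,"az":0,"gripper":-1},{"x":0,"y":0,"z":0,"ax":0,"ay":0,"az":0,"gripper":-1}]' >/dev/null; python3 -c "from h import *;st()"
python3 -m crank '[{"x":0.03,"y":0,"z":0,"ax":0,"ay":0,"az":0,"gripper":-1},{"x":0,"y":0,"z":0,"ax":0,"ay":0,"az":0,"gripper":-1}]' >/dev/null; python3 -c "from h import *;st()"
```

```text
12.15 pos [ 0.5767 -0.0132  0.118 ] F tool [ 0.56 -0.28  1.24] M [-0.005 -0.017  0.005] fwd 0.0574
12.35 pos [ 0.5772 -0.0126  0.1179] F tool [ 0.06 -0.79  1.5 ] M [-0.015  0.052  0.006] fwd 0.0583
```

```bash
python3 -m crank '[{"x":0.03,"y":0,"z":0,"ax":0,"ay":0,"az":0,"gripper":-1},{"x":0,"y":0,"z":0,"ax":0,"ay":0,"az":0,"gripper":-1}]' >/dev/null; python3 -c "from h import *;st()"
```

```text
12.55 pos [ 0.5779 -0.012   0.1179] F tool [-0.3  -0.56  2.31] M [0.017 0.015 0.008] fwd 0.0592
```

```bash
cat > chk.py <<'E'
from h import *
st();s=r.sense();raise SystemExit(int((toolR().T@s["wrist_force"])[0]<-2))
E
python3 -m crank '[{"x":0.025,"y":0,"z":0,"ax":0,"ay":0,"az":0,"gripper":-1},{"x":0,"y":0,"z":0,"ax":0,"ay":0,"az":0,"gripper":-1}]' >/dev/null; python3 chk.py || exit
python3 -m crank '[{"x":0.025,"y":0,"z":0,"ax":0,"ay":0,"az":0,"gripper":-1},{"x":0,"y":0,"z":0,"ax":0,"ay":0,"az":0,"gripper":-1}]' >/dev/null; python3 chk.py || exit
python3 -m crank '[{"x":0.025,"y":0,"z":0,"ax":0,"ay":0,"az":0,"gripper":-1},{"x":0,"y":0,"z":0,"ax":0,"ay":0,"az":0,"gripper":-1}]' >/dev/null; python3 chk.py || exit
python3 -m crank '[{"x":0.025,"y":0,"z":0,"ax":0,"ay":0,"az":0,"gripper":-1},{"x":0,"y":0,"z":0,"ax":0,"ay":0,"az":0,"gripper":-1}]' >/dev/null; python3 chk.py || exit
python3 -m crank '[{"x":0.025,"y":0,"z":0,"ax":0,"ay":0,"az":0,"gripper":-1},{"x":0,"y":0,"z":0,"ax":0,"ay":0,"az":0,"gripper":-1}]' >/dev/null; python3 chk.py || exit
python3 -m crank '[{"x":0.025,"y":0,"z":0,"ax":0,"ay":0,"az":0,"gripper":-1},{"x":0,"y":0,"z":0,"ax":0,"ay":0,"az":0,"gripper":-1}]' >/dev/null; python3 chk.py || exit
python3 -m crank '[{"x":0.025,"y":0,"z":0,"ax":0,"ay":0,"az":0,"gripper":-1},{"x":0,"y":0,"z":0,"ax":0,"ay":0,"az":0,"gripper":-1}]' >/dev/null; python3 chk.py || exit
python3 -m crank '[{"x":0.025,"y":0,"z":0,"ax":0,"ay":0,"az":0,"gripper":-1},{"x":0,"y":0,"z":0,"ax":0,"ay":0,"az":0,"gripper":-1}]' >/dev/null; python3 chk.py || exit
python3 -m crank '[{"x":0.025,"y":0,"z":0,"ax":0,"ay":0,"az":0,"gripper":-1},{"x":0,"y":0,"z":0,"ax":0,"ay":0,"az":0,"gripper":-1}]' >/dev/null; python3 chk.py || exit
python3 -m crank '[{"x":0.025,"y":0,"z":0,"ax":0,"ay":0,"az":0,"gripper":-1},{"x":0,"y":0,"z":0,"ax":0,"ay":0,"az":0,"gripper":-1}]' >/dev/null; python3 chk.py || exit
```

```text
12.75 pos [ 0.5785 -0.0114  0.1179] F tool [ 0.4  -0.51  0.92] M [-0.023 -0.002  0.038] fwd 0.06
12.95 pos [ 0.579  -0.0109  0.1179] F tool [ 0.4  -0.4   0.86] M [0.019 0.023 0.027] fwd 0.0607
13.15 pos [ 0.5796 -0.0104  0.1179] F tool [ 0.49 -0.01  1.95] M [-0.03   0.048  0.043] fwd 0.0615
13.35 pos [ 0.5802 -0.0099  0.118 ] F tool [-0.16  0.31  1.84] M [-0.034 -0.028  0.022] fwd 0.0622
13.55 pos [ 0.5807 -0.0094  0.118 ] F tool [ 0.72 -0.66  1.64] M [-0.027  0.017  0.01 ] fwd 0.063
13.75 pos [ 0.5813 -0.0089  0.1179] F tool [-0.02 -0.3   1.6 ] M [ 0.014  0.01  -0.058] fwd 0.0637
13.95 pos [ 0.5818 -0.0084  0.1179] F tool [ 1.01 -0.22  1.7 ] M [-0.01   0.046  0.016] fwd 0.0645
14.15 pos [ 0.5824 -0.0079  0.1179] F tool [-0.4 -0.5  2. ] M [ 0.029  0.063 -0.057] fwd 0.0652
14.35 pos [ 0.583  -0.0074  0.1179] F tool [ 0.01 -0.36  2.49] M [ 0.039 -0.016 -0.003] fwd 0.066
14.55 pos [ 0.5835 -0.0069  0.1179] F tool [-0.2  -0.04  0.83] M [-0.051  0.025 -0.059] fwd 0.0667
```

```bash

python3 -m crank '[{"x":0.02,"y":0,"z":0,"ax":0,"ay":0,"az":0,"gripper":-1},{"x":0,"y":0,"z":0,"ax":0,"ay":0,"az":0,"gripper":-1}]' >/dev/null; python3 chk.py || exit
python3 -m crank '[{"x":0.02,"y":0,"z":0,"ax":0,"ay":0,"az":0,"gripper":-1},{"x":0,"y":0,"z":0,"ax":0,"ay":0,"az":0,"gripper":-1}]' >/dev/null; python3 chk.py || exit
python3 -m crank '[{"x":0.02,"y":0,"z":0,"ax":0,"ay":0,"az":0,"gripper":-1},{"x":0,"y":0,"z":0,"ax":0,"ay":0,"az":0,"gripper":-1}]' >/dev/null; python3 chk.py || exit
python3 -m crank '[{"x":0.02,"y":0,"z":0,"ax":0,"ay":0,"az":0,"gripper":-1},{"x":0,"y":0,"z":0,"ax":0,"ay":0,"az":0,"gripper":-1}]' >/dev/null; python3 chk.py || exit
python3 -m crank '[{"x":0.02,"y":0,"z":0,"ax":0,"ay":0,"az":0,"gripper":-1},{"x":0,"y":0,"z":0,"ax":0,"ay":0,"az":0,"gripper":-1}]' >/dev/null; python3 chk.py || exit
python3 -m crank '[{"x":0.02,"y":0,"z":0,"ax":0,"ay":0,"az":0,"gripper":-1},{"x":0,"y":0,"z":0,"ax":0,"ay":0,"az":0,"gripper":-1}]' >/dev/null; python3 chk.py || exit
```

```text
14.75 pos [ 0.584  -0.0065  0.1179] F tool [-0.41  0.39  1.88] M [0.032 0.088 0.031] fwd 0.0673
14.95 pos [ 0.5844 -0.0061  0.1179] F tool [-0.54  0.48  0.8 ] M [ 0.06  -0.017 -0.024] fwd 0.0679
15.15 pos [ 0.5848 -0.0057  0.1179] F tool [0.67 0.79 0.79] M [ 0.005  0.003 -0.018] fwd 0.0685
15.35 pos [ 0.585  -0.0055  0.1179] F tool [-1.08  0.01  0.42] M [-0.063 -0.264 -0.065] fwd 0.0688
15.55 pos [ 0.5852 -0.0052  0.1178] F tool [-3.69  1.2   0.47] M [-0.193 -0.793 -0.092] fwd 0.0691
```

```bash
python3 -m crank '[{"x":0.01,"y":0,"z":0,"ax":0,"ay":0,"az":0,"gripper":-1},{"x":0,"y":0,"z":0,"ax":0,"ay":0,"az":0,"gripper":-1}]' >/dev/null; python3 -c "
from h import *
for i in range(4): st(); r.capture('wrist')
"
```

```text
15.75 pos [ 0.5854 -0.0051  0.1178] F tool [-4.01  0.66  0.55] M [-0.278 -1.154  0.023] fwd 0.0693
15.8 pos [ 0.5854 -0.0051  0.1178] F tool [-5.31  1.15 -0.05] M [-0.272 -1.192 -0.032] fwd 0.0693
15.85 pos [ 0.5853 -0.0051  0.1178] F tool [-5.29  0.29  0.81] M [-0.256 -1.124 -0.012] fwd 0.0693
15.9 pos [ 0.5854 -0.0051  0.1178] F tool [-5.27  1.92  0.49] M [-0.236 -1.155 -0.034] fwd 0.0693
```

```bash
python3 -m crank '[{"x":0,"y":0,"z":0,"ax":0,"ay":0,"az":0,"gripper":-1},{"x":0,"y":0,"z":0,"ax":0,"ay":0,"az":0,"gripper":-1},{"x":0,"y":0,"z":0,"ax":0,"ay":0,"az":0,"gripper":-1},{"x":0,"y":0,"z":0,"ax":0,"ay":0,"az":0,"gripper":-1},{"x":0,"y":0,"z":-0.01,"ax":0,"ay":0,"az":0,"gripper":-1},{"x":0,"y":0,"z":-0.02,"ax":0,"ay":0,"az":0,"gripper":-1},{"x":0,"y":0,"z":-0.02,"ax":0,"ay":0,"az":0,"gripper":-1},{"x":0,"y":0,"z":-0.02,"ax":0,"ay":0,"az":0,"gripper":-1},{"x":0,"y":0,"z":-0.02,"ax":0,"ay":0,"az":0,"gripper":-1},{"x":0,"y":0,"z":-0.02,"ax":0,"ay":0,"az":0,"gripper":-1},{"x":0,"y":0,"z":-0.02,"ax":0,"ay":0,"az":0,"gripper":-1}]' >/dev/null; python3 -c "from h import *;st()"
python3 -m crank '[{"x":0,"y":0,"z":-0.02,"ax":0,"ay":0,"az":0,"gripper":-1},{"x":0,"y":0,"z":-0.02,"ax":0,"ay":0,"az":0,"gripper":-1},{"x":0,"y":0,"z":-0.02,"ax":0,"ay":0,"az":0,"gripper":-1},{"x":0,"y":0,"z":-0.02,"ax":0,"ay":0,"az":0,"gripper":-1}]' >/dev/null; python3 -c "from h import *;st()"
```

```text
17.05 pos [ 0.585  -0.0047  0.1214] F tool [-5.09  0.23  4.81] M [-0.059 -1.126  0.032] fwd 0.0693
17.45 pos [ 0.585  -0.0047  0.1235] F tool [-4.63 -0.06  8.94] M [-0.06  -0.956  0.032] fwd 0.0693
```

```bash
python3 -m crank '[{"x":0,"y":0,"z":-0.02,"ax":0,"ay":0,"az":0,"gripper":-1},{"x":0,"y":0,"z":-0.02,"ax":0,"ay":0,"az":0,"gripper":-1},{"x":0,"y":0,"z":-0.02,"ax":0,"ay":0,"az":0,"gripper":-1},{"x":0,"y":0,"z":-0.02,"ax":0,"ay":0,"az":0,"gripper":-1}]' >/dev/null; python3 -c "from h import *;st()"
python3 -m crank '[{"x":0,"y":0,"z":-0.02,"ax":0,"ay":0,"az":0,"gripper":-1},{"x":0,"y":0,"z":-0.02,"ax":0,"ay":0,"az":0,"gripper":-1},{"x":0,"y":0,"z":-0.02,"ax":0,"ay":0,"az":0,"gripper":-1},{"x":0,"y":0,"z":-0.02,"ax":0,"ay":0,"az":0,"gripper":-1}]' >/dev/null; python3 -c "from h import *;st()"
```

```text
17.85 pos [ 0.5875 -0.0043  0.1276] F tool [0.28 0.55 1.95] M [ 0.05  -0.078  0.013] fwd 0.0715
18.25 pos [ 0.5865 -0.0047  0.1295] F tool [0.7  0.16 2.18] M [0.009 0.054 0.002] fwd 0.0705
```

```bash
python3 - <<'E'
from h import *
st();im=r.capture("scene");a=cv2.resize(im[160:270,210:335],(500,440),interpolation=cv2.INTER_CUBIC)
w=r.capture("wrist");st();b=w[60:420,140:440]
c=np.zeros((440,800,3),np.uint8);c[:,:500]=a;c[:360,500:]=b;cv2.imwrite("pics/c6.png",c)
E
```

```text
18.25 pos [ 0.5865 -0.0047  0.1295] F tool [0.7  0.16 2.18] M [0.009 0.054 0.002] fwd 0.0705
18.35 pos [ 0.5862 -0.0047  0.1293] F tool [0.16 1.28 1.16] M [ 0.077 -0.006  0.006] fwd 0.0702
```

View pics/c6.png

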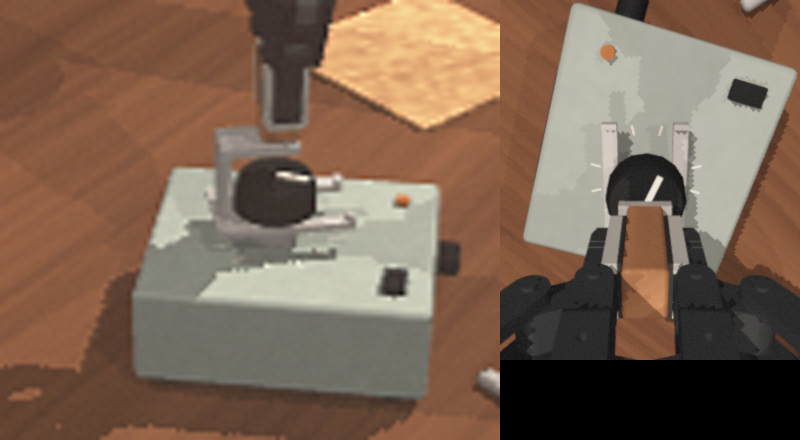

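The knob sits level on the fork and is lifting, with the lean released above the collar. I'm continuing slowly upward.

```bash
python3 -m crank '[{"x":0,"y":0,"z":-0.02,"ax":0,"ay":0,"az":0,"gripper":-1},{"x":0,"y":0,"z":-0.02,"ax":0,"ay":0,"az":0,"gripper":-1},{"x":0,"y":0,"z":-0.02,"ax":0,"ay":0,"az":0,"gripper":-1},{"x":0,"y":0,"z":-0.02,"ax":0,"ay":0,"az":0,"gripper":-1},{"x":0,"y":0,"z":-0.02,"ax":0,"ay":0,"az":0,"gripper":-1}]' >/dev/null; python3 -c "from h import *;st()"
python3 -m crank '[{"x":0,"y":0,"z":-0.02,"ax":0,"ay":0,"az":0,"gripper":-1},{"x":0,"y":0,"z":-0.02,"ax":0,"ay":0,"az":0,"gripper":-1},{"x":0,"y":0,"z":-0.02,"ax":0,"ay":0,"az":0,"gripper":-1},{"x":0,"y":0,"z":-0.02,"ax":0,"ay":0,"az":0,"gripper":-1},{"x":0,"y":0,"z":-0.02,"ax":0,"ay":0,"az":0,"gripper":-1}]' >/dev/null; python3 -c "from h import *;st()"
python3 -m crank '[{"x":0,"y":0,"z":-0.02,"ax":0,"ay":0,"az":0,"gripper":-1},{"x":0,"y":0,"z":-0.02,"ax":0,"ay":0,"az":0,"gripper":-1},{"x":0,"y":0,"z":-0.02,"ax":0,"ay":0,"az":0,"gripper":-1},{"x":0,"y":0,"z":-0.02,"ax":0,"ay":0,"az":0,"gripper":-1},{"x":0,"y":0,"z":-0.02,"ax":0,"ay":0,"az":0,"gripper":-1}]' >/dev/null; python3 -c "from h import *;st()"
```

```text
18.85 pos [ 0.5859 -0.0048  0.1321] F tool [-0.02 -0.54  0.48] M [-0.033  0.005 -0.065] fwd 0.0699
19.35 pos [ 0.5859 -0.0047  0.135 ] F tool [0.02 0.5  2.34] M [-0.014  0.005 -0.014] fwd 0.0699
19.85 pos [ 0.5859 -0.0047  0.1381] F tool [-0.58 -1.03  2.77] M [-0.044  0.013  0.027] fwd 0.0699
```

```bash
python3 -m crank '[{"x":0,"y":0,"z":-0.04,"ax":0,"ay":0,"az":0,"gripper":-1},{"x":0,"y":0,"z":-0.06,"ax":0,"ay":0,"az":0,"gripper":-1},{"x":0,"y":0,"z":-0.08,"ax":0,"ay":0,"az":0,"gripper":-1},{"x":0,"y":0,"z":-0.1,"ax":0,"ay":0,"az":0,"gripper":-1},{"x":0,"y":0,"z":-0.12,"ax":0,"ay":0,"az":0,"gripper":-1},{"x":0,"y":0,"z":-0.14,"ax":0,"ay":0,"az":0,"gripper":-1},{"x":0,"y":0,"z":-0.14,"ax":0,"ay":0,"az":0,"gripper":-1},{"x":0,"y":0,"z":-0.14,"ax":0,"ay":0,"az":0,"gripper":-1},{"x":0,"y":0,"z":-0.14,"ax":0,"ay":0,"az":0,"gripper":-1},{"x":0,"y":0,"z":-0.14,"ax":0,"ay":0,"az":0,"gripper":-1},{"x":0,"y":0,"z":-0.1,"ax":0,"ay":0,"az":0,"gripper":-1},{"x":0,"y":0,"z":-0.06,"ax":0,"ay":0,"az":0,"gripper":-1},{"x":0,"y":0,"z":-0.03,"ax":0,"ay":0,"az":0,"gripper":-1},{"x":0,"y":0,"z":0,"ax":0,"ay":0,"az":0,"gripper":-1}]' >/dev/null
python3 - <<'E'
from h import *
st()
im=cv2.imread("pics/top.png");p=r.camera_params("top")
hsv=cv2.cvtColor(im,cv2.COLOR_BGR2HSV);print(hsv[259,154])
m=cv2.inRange(im[220:300,105:200],(0,0,0),(255,255,255))*0
roi=im[220:300,105:200].astype(int);m=((roi[:,:,1]>120)&(roi[:,:,2]>170)).astype(np.uint8)
m=cv2.morphologyEx(m,cv2.MORPH_CLOSE,np.ones((5,5)))
c=max(cv2.findContours(m,0,2)[0],key=cv2.contourArea);(u,v),wh,an=cv2.minAreaRect(c);print(u+105,v+220,wh,an)
M=ray(p,(u+105,v+220),.004);print("mat",M)
r.capture("wrist");
w=r.capture("scene");a=cv2.resize(w[130:270,200:350],(600,560),interpolation=cv2.INTER_CUBIC);cv2.imwrite("pics/c7.png",a)
print(togo(M-r.sense()["tool_pos"]))
E
```

```text
21.25 pos [ 0.5859 -0.0047  0.1768] F tool [-0.36  0.28  2.23] M [-0.022  0.027  0.066] fwd 0.07
[ 26 113 247]
153.44339752197266 258.19811248779297 (57.279354095458984, 60.02656555175781) 15.945395469665527
mat [0.50164294 0.32374819 0.004     ]
[  5.26 -10.     5.75]
```

View pics/c7.png

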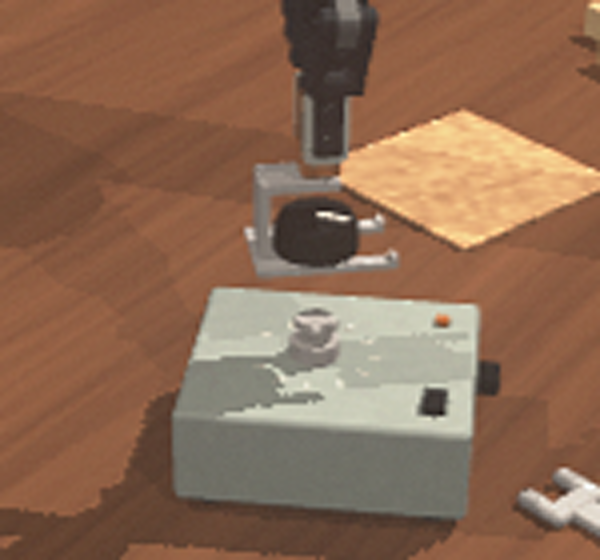

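The knob came off cleanly and lies on the fork; the spindle is bare. I'm carrying it gently to the mat at (0.5016, 0.3237).

```bash
python3 -m crank '[{"x":0.047,"y":-0.0885,"z":0,"ax":0,"ay":0,"az":0,"gripper":-1},{"x":0.09,"y":-0.18,"z":0,"ax":0,"ay":0,"az":0,"gripper":-1},{"x":0.14,"y":-0.265,"z":0,"ax":0,"ay":0,"az":0,"gripper":-1},{"x":0.19,"y":-0.355,"z":0,"ax":0,"ay":0,"az":0,"gripper":-1},{"x":0.23,"y":-0.44,"z":0,"ax":0,"ay":0,"az":0,"gripper":-1},{"x":0.276,"y":-0.525,"z":0,"ax":0,"ay":0,"az":0,"gripper":-1},{"x":0.276,"y":-0.525,"z":0,"ax":0,"ay":0,"az":0,"gripper":-1},{"x":0.276,"y":-0.525,"z":0,"ax":0,"ay":0,"az":0,"gripper":-1},{"x":0.276,"y":-0.525,"z":0,"ax":0,"ay":0,"az":0,"gripper":-1},{"x":0.276,"y":-0.525,"z":0,"ax":0,"ay":0,"az":0,"gripper":-1},{"x":0.276,"y":-0.525,"z":0,"ax":0,"ay":0,"az":0,"gripper":-1},{"x":0.276,"y":-0.525,"z":0,"ax":0,"ay":0,"az":0,"gripper":-1},{"x":0.276,"y":-0.525,"z":0,"ax":0,"ay":0,"az":0,"gripper":-1}]' >/dev/null
python3 -m crank '[{"x":0.276,"y":-0.525,"z":0,"ax":0,"ay":0,"az":0,"gripper":-1},{"x":0.276,"y":-0.525,"z":0,"ax":0,"ay":0,"az":0,"gripper":-1},{"x":0.276,"y":-0.525,"z":0,"ax":0,"ay":0,"az":0,"gripper":-1},{"x":0.276,"y":-0.525,"z":0,"ax":0,"ay":0,"az":0,"gripper":-1},{"x":0.276,"y":-0.525,"z":0,"ax":0,"ay":0,"az":0,"gripper":-1},{"x":0.276,"y":-0.525,"z":0,"ax":0,"ay":0,"az":0,"gripper":-1},{"x":0.23,"y":-0.44,"z":0,"ax":0,"ay":0,"az":0,"gripper":-1},{"x":0.19,"y":-0.355,"z":0,"ax":0,"ay":0,"az":0,"gripper":-1},{"x":0.14,"y":-0.265,"z":0,"ax":0,"ay":0,"az":0,"gripper":-1},{"x":0.09,"y":-0.18,"z":0,"ax":0,"ay":0,"az":0,"gripper":-1},{"x":0.047,"y":-0.0885,"z":0,"ax":0,"ay":0,"az":0,"gripper":-1},{"x":0,"y":0,"z":0,"ax":0,"ay":0,"az":0,"gripper":-1},{"x":0,"y":0,"z":0,"ax":0,"ay":0,"az":0,"gripper":-1}]'
python3 - <<'E'
from h import *
st()
for c in("top","scene","wrist"):
    im,o=loc(c,["mat_top","knob"]);print(c,o)
    if c=="wrist": cv2.imwrite("pics/w8.png",im)
    P=r.camera_params(c)
E
```

```text
time_s: 23.95
tool_pos: [0.5017, 0.3234, 0.1767]
eef_rot: [0.0, 0.933, 0.359, -0.0]
wrist_force: [-0.1, 0.0, -2.7]
grip_width: 0.0152
grip_force: 59.9
23.95 pos [0.5017 0.3234 0.1767] F tool [-0.04 -0.06  2.68] M [-0.022  0.019 -0.048] fwd 0.2274
top {'mat_top': [([0.5037, 0.3208, 0.0063], 0.78)], 'knob': [([0.5045, 0.32, 0.1259], 0.58)]}
scene {'mat_top': [([0.4986, 0.3274, 0.0074], 0.76), ([0.7839, 0.0093, -0.001], 0.7)], 'knob': [([0.5, 0.3275, 0.1209], 0.47)]}
wrist {'mat_top': [([0.4968, 0.3248, 0.005], 0.61), ([0.4997, 0.3206, 0.1245], 0.4)], 'knob': [([0.5006, 0.3195, 0.1269], 0.66), ([0.7096, 0.296, 0.002], 0.47)]}
```

View pics/w8.png

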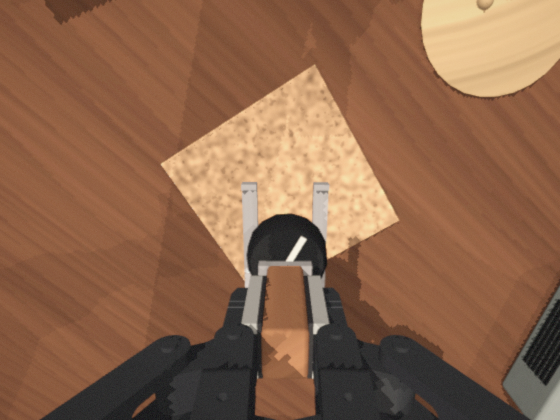

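Mat corners show at (315,66), (162,164) and (399,220), and the knob is on the fork at (287,250). I'm computing the mat centre from the corners.

```bash
python3 - <<'E'
from h import *
p=r.camera_params("wrist")
a=[ray(p,u,.004) for u in((315,66),(162,164),(399,220))]
print(np.linalg.norm(a[0]-a[1]),np.linalg.norm(a[0]-a[2]),(a[1]+a[2])/2)
E
```

```text
0.14773926770321807 0.1478351234305014 [0.49932591 0.32470793 0.004     ]
```

```bash
python3 -m crank '[{"x":0,"y":0,"z":0.1,"ax":0,"ay":0,"az":0,"gripper":-1},{"x":0,"y":0,"z":0.2,"ax":0,"ay":0,"az":0,"gripper":-1},{"x":0,"y":0,"z":0.3,"ax":0,"ay":0,"az":0,"gripper":-1},{"x":0,"y":0,"z":0.4,"ax":0,"ay":0,"az":0,"gripper":-1},{"x":0,"y":0,"z":0.4,"ax":0,"ay":0,"az":0,"gripper":-1},{"x":0,"y":0,"z":0.4,"ax":0,"ay":0,"az":0,"gripper":-1},{"x":0,"y":0,"z":0.4,"ax":0,"ay":0,"az":0,"gripper":-1},{"x":0,"y":0,"z":0.4,"ax":0,"ay":0,"az":0,"gripper":-1},{"x":0,"y":0,"z":0.4,"ax":0,"ay":0,"az":0,"gripper":-1},{"x":0,"y":0,"z":0.3,"ax":0,"ay":0,"az":0,"gripper":-1},{"x":0,"y":0,"z":0.2,"ax":0,"ay":0,"az":0,"gripper":-1},{"x":0,"y":0,"z":0.1,"ax":0,"ay":0,"az":0,"gripper":-1},{"x":0,"y":0,"z":0.1,"ax":0,"ay":0,"az":0,"gripper":-1},{"x":0,"y":0,"z":0.05,"ax":0,"ay":0,"az":0,"gripper":-1},{"x":0,"y":0,"z":0.05,"ax":0,"ay":0,"az":0,"gripper":-1},{"x":0,"y":0,"z":0.03,"ax":0,"ay":0,"az":0,"gripper":-1},{"x":0,"y":0,"z":0.03,"ax":0,"ay":0,"az":0,"gripper":-1},{"x":0,"y":0,"z":0,"ax":0,"ay":0,"az":0,"gripper":-1}]' >/dev/null; python3 -c "from h import *;st()"
python3 -m crank '[{"x":0,"y":0,"z":0.02,"ax":0,"ay":0,"az":0,"gripper":-1},{"x":0,"y":0,"z":0,"ax":0,"ay":0,"az":0,"gripper":-1}]' >/dev/null; python3 -c "from h import *;st()"
```

```text
26.2 pos [0.5016 0.3238 0.061 ] F tool [-0.34  0.35  1.91] M [0.025 0.005 0.016] fwd 0.2277
26.4 pos [0.5016 0.3238 0.0603] F tool [-0.18 -0.23  1.68] M [-0.    -0.015  0.038] fwd 0.2277
```

```bash
python3 -m crank '[{"x":0,"y":0,"z":0.01,"ax":0,"ay":0,"az":0,"gripper":-1},{"x":0,"y":0,"z":0,"ax":0,"ay":0,"az":0,"gripper":-1}]' >/dev/null; python3 -c "from h import *;st()"
python3 -m crank '[{"x":0,"y":0,"z":0.01,"ax":0,"ay":0,"az":0,"gripper":-1},{"x":0,"y":0,"z":0,"ax":0,"ay":0,"az":0,"gripper":-1}]' >/dev/null; python3 -c "from h import *;st()"
```

```text
26.6 pos [0.5016 0.3238 0.0601] F tool [ 0.05 -0.19  1.58] M [ 0.046  0.017 -0.001] fwd 0.2277
26.8 pos [0.5017 0.3238 0.0601] F tool [-1.67 -0.7  -3.94] M [-0.019 -0.258  0.047] fwd 0.2278
```

```bash
python3 -m crank '[{"x":0,"y":0,"z":0,"ax":0,"ay":0,"az":0,"gripper":-0.65},{"x":0,"y":0,"z":0,"ax":0,"ay":0,"az":0,"gripper":-0.6},{"x":0,"y":0,"z":0,"ax":0,"ay":0,"az":0,"gripper":-0.55},{"x":0,"y":0,"z":0,"ax":0,"ay":0,"az":0,"gripper":-0.4},{"x":0,"y":0,"z":0,"ax":0,"ay":0,"az":0,"gripper":-0.2},{"x":0,"y":0,"z":0,"ax":0,"ay":0,"az":0,"gripper":0},{"x":0,"y":0,"z":0,"ax":0,"ay":0,"az":0,"gripper":0.2},{"x":0,"y":0,"z":0,"ax":0,"ay":0,"az":0,"gripper":0.4},{"x":0,"y":0,"z":0,"ax":0,"ay":0,"az":0,"gripper":0.4}]'
python3 -m crank '[{"x":0,"y":0,"z":-0.2,"ax":0,"ay":0,"az":0,"gripper":0.4},{"x":0,"y":0,"z":-0.5,"ax":0,"ay":0,"az":0,"gripper":0.4},{"x":0,"y":0,"z":-0.8,"ax":0,"ay":0,"az":0,"gripper":0.4},{"x":0,"y":0,"z":-0.8,"ax":0,"ay":0,"az":0,"gripper":0.4},{"x":0,"y":0,"z":-0.8,"ax":0,"ay":0,"az":0,"gripper":0.4},{"x":0,"y":0,"z":-0.8,"ax":0,"ay":0,"az":0,"gripper":0.4},{"x":0,"y":0,"z":-0.4,"ax":0,"ay":0,"az":0,"gripper":0.4},{"x":0,"y":0,"z":0,"ax":0,"ay":0,"az":0,"gripper":0.4},{"x":0,"y":0,"z":0,"ax":0,"ay":0,"az":0,"gripper":0.4}]'
python3 - <<'E'
from h import *
a=r.capture("scene")[90:250,230:400];w=r.capture("wrist");st()
c=np.zeros((420,800,3),np.uint8);c[:400,:425]=cv2.resize(a,(425,400),interpolation=cv2.INTER_CUBIC);c[:,425:]=w[:,90:465];cv2.imwrite("pics/c9.png",c)
E
```

```text
time_s: 27.7
tool_pos: [0.5017, 0.3237, 0.0597]
eef_rot: [0.0, 0.933, 0.359, 0.0]
wrist_force: [0.9, 0.4, 0.5]
grip_width: 0.06
grip_force: 0.0
time_s: 28.6
tool_pos: [0.5013, 0.3236, 0.1886]
eef_rot: [0.0, 0.933, 0.359, -0.0]
wrist_force: [-0.5, -0.2, -1.0]
grip_width: 0.0599
grip_force: 0.0
28.7 pos [0.5009 0.3233 0.1875] F tool [-0.32  0.48 -0.32] M [-0.048  0.022  0.002] fwd 0.2267
```

View pics/c9.png

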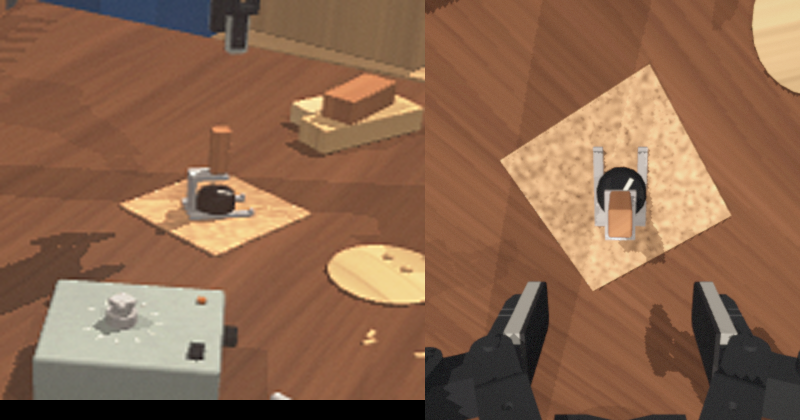

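The puller stands upright mid-mat with the knob on its fork, and the gripper is clear above it. I'm handing in.

```bash
python3 -c "from plant import r;print(r.finish_job())"
```

```text
the job is handed in; nothing more can be done
None
```

The knob is off, and the puller stands upright in the middle of the cork mat with the knob lying on its fork; the gripper is clear and the job was handed in at about 29 s.

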